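# Seat the reference probe in the dry-block calibrator and hold it for the reading

## Robot

A 6-joint arm with a two-finger parallel gripper is mounted at the origin on the work surface. World frame = base frame: x ahead of the robot, y to its left, z up, the work surface at z = 0. Lengths are in m, angles in rad, forces in N, time in s.
With the tool pointing down it reaches from about 0.3 to 0.775 m from the base axis. Payload 14.6 kg.
Tool frame: the origin (TCP) lies on the centre line of the jaws, within the pads' length; the fingertips stand 19 mm ahead of it and the grasp point (between the pads) is the TCP; y points along the fingers, x is the direction in which the jaws open and shut, and the axes are right-handed (so a half turn about y gives the same grasp; the last joint's range is limited). The gripper opens to 94 mm and grips with 3 to 60 N. Pads are 16 mm wide; open, the fingers measure 119 mm over their backs; the gripper's body (75 mm by 177 mm) begins 78 mm behind the grasp point.
Start: joints at [1.216, 0.3, 1.521, -0, 1.321, -0.067], TCP at [0.156, 0.527, 0.224] pointing down, gripper open.
Joint ranges: [-3.03, 3.03], [-0.79, 2.21], [0.23, 2.52], [-1.04, 4.18], [0, 3.07], [-2.55, 2.55]. Speed limits (rad/s): [2.22, 2.22, 2.57, 3.14, 3.14, 3.14].

## Interface

Orientations are given as [roll, pitch, yaw] about the fixed x, y, z axes, in that order (R = Rz(yaw) Ry(pitch) Rx(roll)).
In Python, from station import ctrl, optics gives the robot as it stands.
- The arm moves only by the tool jog_arm, never from a script. Its argument "targets" is a list of rows, each a list of 3 entries, a list of its own where there are three numbers: the finger opening in cm, from 0 to 9.4, then the shift along the tool's x, y, z in cm, then the turn about the tool's y in rad. A call has 1 to 10 rows; each row is the pose to reach, as a shift and turn from the pose commanded when the call began, along the tool's axes at that moment; what a row does not reach only later rows make up. A row lasts 1/10 s, in which the tool goes at most 50 mm and 8.59 degrees, less where a joint would pass 70% of its speed; a pose out of reach is approached as far as the arm can. A call with a gripper value outside its range is refused whole. The fingers move at their own pace and stop on an object; "grip_force" is the grip in N (left out, the last holds). Time passes only in rows, so rows that repeat a pose let the fingers close. It gives the time, the measured TCP pose, the force and the opening at its end, in the units of the state.
- ctrl.get_obs(): the state, without advancing time (a new reading comes with each control period).
- optics.camera(name): name is "scene" or "side" or "wrist"; returns a dict with "img" (400x640x3 uint8, red, green, blue), "range_z" (400x640 float32, m along the optical axis (not along the pixel's ray), 0 where there is no reading), "camera_matrix" (3x3 intrinsics, pixels), "k1" (the pictures are not rectified: a ray, as slopes to the right and down, at radius r is drawn at 1 + k1 r^2 times it, then the intrinsics apply), "world_to_cam" (4x4, takes a point from world to camera coordinates); the wrist camera has in their place "mount" (4x4, takes a point from camera to tool coordinates, whose origin is the TCP and whose axes are the tool frame's). Camera axes: x right, y up, looking along -z (the intrinsics and any distortion apply to the point x, -y, -z); pixel columns grow to the right and rows downward; lengths in m; the calibration is good to about 2 mm. A picture is of the moment at which its call begins: read the wrist's pose just before it.
- ctrl.hand_in(): hands the job in, once; it reports no verdict.
The state is a dict: "time_s": time; "qpos": joint angles; "joint_vel": joint speeds; "tau": joint torques, N m; "ee_pos": TCP position; "eef_rot": TCP orientation; "force": force on the tool from outside, world axes, zero at the start; "moment": the same for the moment, N m; "grip_width": finger opening in m.
Only numpy, scipy, OpenCV 4.12 (cv2) and the standard library are available. Lean on these libraries where they do the work, as an engineer would, in place of code of your own. Each camera call takes 0.05 s, during which the arm holds its last target. There are 200 camera calls.

## Task

Take the yellow-handled reference probe out of the rack and lower it upright through the white guide bush on the calibrator's support arm, then on through the brass sleeve below it into the well, until you feel its tip seat on the spacer hidden at the bottom. The probe is delicate, so seat it gently; finish still gripping it, tip pressed lightly on the spacer and stem passing through both bushes, as it must be held for the reading. Leave the other two probes in the rack and everything else on the bench where it is.

Things in the scene. Friction and masses are not known exactly. Their poses are not given: they have to be found in the camera images.
- ref_probe_grip (a point): Reference probe (loose, about 0.1 kg), upright in the rack: round yellow handle, 20 mm diameter, 54 mm long, 8 mm high metal connector on top; below it a steel stem, 8 mm diameter, 135 mm long, round tip. This point is the handle's centre on the axis, 27 mm above the handle's lower face (shoulder resting on the rack), 162 mm above the tip. z up.
- ref_probe_tip (a point): The end of the reference probe's stem, on its axis, 162 mm below the handle's centre.
- ref_probe: The whole reference probe; its origin is the tip of the stem, z runs up towards the handle.
- black_probe_grip (a point): Centre of the handle of another probe in the rack, the same in size and shape but with a black handle. To be left standing in the rack.
- blue_probe_grip (a point): Centre of the handle of the third probe in the rack, the same in size and shape but with a blue handle. To be left standing in the rack.
- rack: Probe rack, fixed: white top plate (56 mm along x, 250 mm along y, 10 mm thick, upper face 150 mm above the bench) on end plates. Three 12 mm holes in a row along its y at -80, 0, +80 mm; which probe stands where varies. A probe hangs by its shoulder, tip 15 mm and top 212 mm above the bench; lift it straight out. Origin: centre of its underside.
- calibrator: Low dry-block calibrator, fixed: blue casing 200 mm wide (y), 88 mm high, from 155 mm before (-x, sloped control panel) to 95 mm behind (+x) the well. Origin on the bench under the well's axis, z up. A steel support rod (12 mm diameter, top 156 mm above the bench) stands 76 mm behind the well and carries the guide bush on an arm.
- guide_bush (a point): Upper bush: white flanged ring (29 mm across) at the end of the support arm, on the well's axis. The point is the centre of its upper face, 148 mm above the bench. Upright bore 11 mm wide with a conical lead-in (19 mm wide at the mouth, 5 mm deep); 16 mm long, open below.
- sleeve_mouth (a point): Lower bush: brass sleeve (25 mm across) in the middle of the aluminium insert, straight below the guide bush. The point is the centre of its mouth, 93 mm above the bench, 55 mm below the guide bush's upper face. Bore 11 mm wide with the same lead-in, straight down to the spacer.
- well_spacer: Aluminium spacer slug lying at the bottom of the well under the sleeve, rigid, out of sight. Its origin is the centre of its underside, 12 mm above the bench. Its thickness is not known, between 10 and 30 mm, so that the probe's tip seats 51 to 71 mm below the sleeve's mouth; where exactly must be felt.
- spare_insert_a_mid (a point): Centre of a spare aluminium insert standing on the bench, 56 mm in diameter, 70 mm high; not to be disturbed.
- spare_insert_b_mid (a point): Centre of a second spare aluminium insert, 56 mm in diameter, 70 mm high; not to be disturbed.
- field_meter: Black hand-held meter lying on the bench, 200 x 100 x 42 mm, origin at the centre of its underside; not to be disturbed.
- wipe_bottle: White bottle standing on the bench, 60 mm in diameter, 160 mm high, origin at the centre of its underside; not to be disturbed.
- screwdriver_grip (a point): Point on the red handle of a screwdriver lying on the bench; not to be disturbed.

How it is judged:
By the outcome, as a careful person would: the job done as asked, in the order asked, and still so for the second after the job is handed in, while the arm keeps its last pose, push and grip.
It also fails if it takes over 53 s, if anything falls off the work surface, if the arm or the gripper's body presses on something with over 40 N, if the wrist force passes 120 N, or if a joint passes its speed limit or range.

## Working session

There is one attempt and no reset: what is moved stays moved. The work goes in short steps, Python scripts to look and compute and a tool call to move; the robot and the scene stay as the last step left them, time stands still between calls to the robot, and variables do not carry over. Pictures are saved under pics/ and viewed, about 8 in all and at most 12, crops included, and the job is handed in when it is done.

Besides the shell and the picture viewer there is one more tool, called in YAML: its name, and indented under it one key for each argument. jog_arm: Moves the arm, as the interface text tells. Its arguments: {"type":"object","properties":{"targets":{"type":"array","items":{"type":"array"}},"grip_force":{"type":"number"}},"required":["targets"]}

```bash
mkdir -p pics; ls; cat > h.py <<'E'
import numpy as np, cv2
from scipy.spatial.transform import Rotation as R
from station import ctrl, optics
def T_tool():
    o=ctrl.get_obs(); T=np.eye(4); T[:3,:3]=R.from_euler('xyz',o['eef_rot']).as_matrix(); T[:3,3]=o['ee_pos']; return T
def shot(n,f=None):
    T=T_tool(); c=optics.camera(n)
    c['c2w']=T@c['mount'] if 'mount' in c else np.linalg.inv(c['world_to_cam'])
    if f: cv2.imwrite('pics/'+f,c['img'][:,:,::-1])
    return c
def ray(c,u,v):
    K=c['camera_matrix']; d=np.array([(u-K[0,2])/K[0,0],(v-K[1,2])/K[1,1]]); s=d.copy()
    for _ in range(30): s=d/(1+c['k1']*(s@s))
    return c['c2w'][:3,3], c['c2w'][:3,:3]@np.array([s[0],-s[1],-1.])
def pz(c,u,v,z):
    o,d=ray(c,u,v); return o+d*(z-o[2])/d[2]
def cloud(c):
    K=c['camera_matrix']; v,u=np.mgrid[0:400,0:640]
    d=np.stack([(u-K[0,2])/K[0,0],(v-K[1,2])/K[1,1]],-1); s=d.copy()
    for _ in range(30): s=d/(1+c['k1']*(s**2).sum(-1,keepdims=True))
    z=c['range_z']; P=np.stack([s[...,0]*z,-s[...,1]*z,-z],-1)@c['c2w'][:3,:3].T+c['c2w'][:3,3]
    P[z==0]=np.nan; return P
def proj(c,p):
    q=np.linalg.inv(c['c2w'])@np.append(p,1); s=np.array([q[0],-q[1]])/-q[2]; s*=1+c['k1']*(s@s)
    K=c['camera_matrix']; return K[0,0]*s[0]+K[0,2],K[1,1]*s[1]+K[1,2]
E
python3 - <<'E'
from h import *
o=ctrl.get_obs(); print({k:np.round(v,4) for k,v in o.items()})
for n in ['scene','side','wrist']:
    c=shot(n,n+'0.png'); print(n,c['camera_matrix'].round(1).tolist(),c['k1'],c['c2w'].round(3).tolist())
E
```

```text
pics
{'time_s': np.float64(0.0), 'qpos': array([ 1.2164,  0.3005,  1.5216, -0.    ,  1.3207, -0.0666]), 'joint_vel': array([-0.    ,  0.0005, -0.0003, -0.0017,  0.0003,  0.0007]), 'tau': array([ 1.00000e-04, -5.31815e+01, -3.52723e+01,  7.08000e-02,
        2.44000e-02, -1.00000e-04]), 'ee_pos': array([0.156 , 0.5271, 0.2239]), 'eef_rot': array([-1.5707e+00,  1.2000e-03,  1.2830e+00]), 'force': array([ 0.1439, -0.5532,  0.7662]), 'moment': array([ 0.0435,  0.0615, -0.    ]), 'grip_width': np.float64(0.0939)}
scene [[374.5, 0.0, 319.4], [0.0, 374.5, 195.3], [0.0, 0.0, 1.0]] -0.001412646595791987 [[-0.05, -0.662, 0.747, 1.546], [0.998, -0.017, 0.052, 0.018], [-0.022, 0.749, 0.662, 0.968], [0.0, 0.0, 0.0, 1.0]]
side [[499.1, 0.0, 324.1], [0.0, 499.1, 191.1], [0.0, 0.0, 1.0]] -0.09847853940961793 [[-0.99, 0.103, -0.094, 0.429], [-0.139, -0.692, 0.709, 1.168], [0.008, 0.715, 0.699, 1.332], [0.0, 0.0, 0.0, 1.0]]
wrist [[321.2, 0.0, 320.9], [0.0, 321.2, 195.9], [0.0, 0.0, 1.0]] -0.026765760863521067 [[0.284, -0.931, -0.229, 0.091], [0.959, 0.275, 0.069, 0.547], [-0.001, -0.24, 0.971, 0.384], [0.0, 0.0, 0.0, 1.0]]
```

View pics/scene0.png

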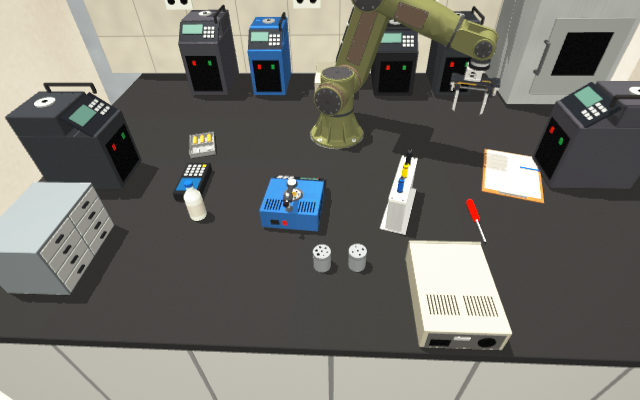

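View pics/side0.png

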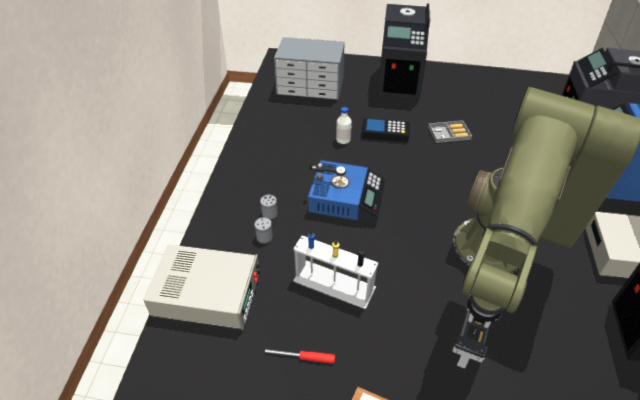

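Scene: probes blue (401,184), yellow (405,171), black (409,157); guide bush about (292,182). Side: blue (311,240), yellow (336,248), black (361,260); bush about (340,170). Yellow is in the middle hole.

```bash
python3 - <<'E'
from h import *
a=cv2.imread('pics/scene0.png');b=cv2.imread('pics/side0.png')
f=lambda i,x,y:cv2.resize(i[y:y+70,x:x+95],None,fx=4,fy=4,interpolation=cv2.INTER_CUBIC)
A=np.vstack([np.hstack([f(a,355,145),f(a,250,165)]),np.hstack([f(b,290,225),f(b,300,155)])])
cv2.imwrite('pics/crops.png',A)
c=shot('scene');d=shot('side')
for n,c in (('scene',c),('side',d)):
    hsv=cv2.cvtColor(c['img'],cv2.COLOR_RGB2HSV); P=cloud(c)
    for nm,lo,hi in (('yellow',(20,150,120),(35,255,255)),('white',(0,0,150),(179,50,255))):
        m=cv2.inRange(hsv,lo,hi)>0
        if nm=='yellow': m&=(P[...,2]>.14)&(P[...,2]<.23)&(P[...,0]>.3)
        else: m&=(P[...,2]>.140)&(P[...,2]<.157)&(P[...,0]>.2)&(P[...,0]<.8)
        q=P[m]; vs,us=np.nonzero(m)
        k,l,s,ce=cv2.connectedComponentsWithStats(m.astype(np.uint8))
        for i in range(1,k):
            if s[i,4]>8: q=P[l==i]; print(n,nm,s[i],ce[i].round(1),'xyz',q.mean(0).round(4),q.min(0).round(3),q.max(0).round(3))
E
```

```text
scene yellow [402 163   7  15  66] [404.7 170.2] xyz [0.5246 0.2391 0.1837] [0.449 0.231 0.155] [0.533 0.263 0.208]
scene white [389 156  28  49 563] [402.7 182.2] xyz [0.5435 0.2352 0.1489] [0.39  0.181 0.14 ] [0.65  0.298 0.156]
scene white [287 179   9   6  40] [291.3 181.7] xyz [ 0.5489 -0.1479  0.1458] [ 0.534 -0.164  0.141] [ 0.563 -0.135  0.15 ]
scene white [285 193   4   4  12] [286.9 194.6] xyz [ 0.6225 -0.1543  0.1509] [ 0.605 -0.161  0.143] [ 0.63  -0.15   0.156]
side yellow [333 245   6  11  35] [335.2 250.1] xyz [0.5164 0.2484 0.1873] [0.509 0.237 0.162] [0.524 0.255 0.207]
side white [336 167  10   6  38] [340.3 169.7] xyz [ 0.5467 -0.149   0.1466] [ 0.53  -0.166  0.141] [ 0.563 -0.129  0.154]
side white [ 294  236   83   43 1147] [336.1 257.3] xyz [0.5141 0.2453 0.1505] [0.393 0.177 0.14 ] [0.643 0.303 0.157]
```

View pics/crops.png

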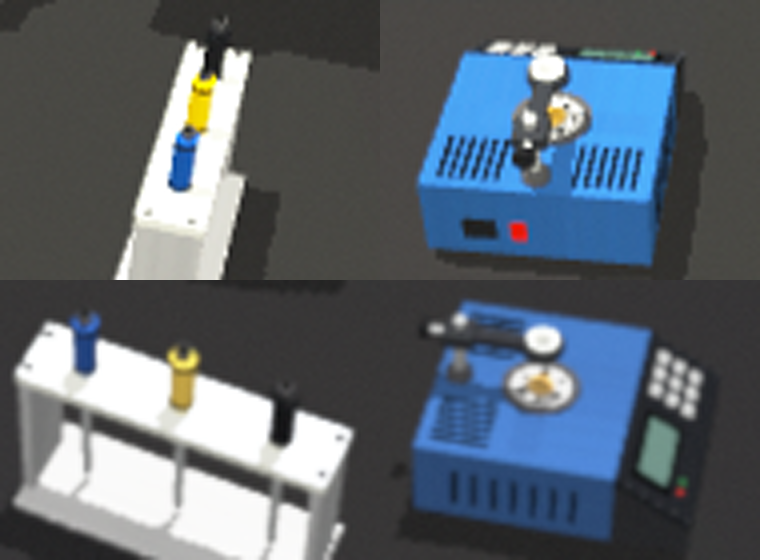

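```bash
cat >> h.py <<'E'
def plan(p,yaw=None):
    T=T_tool(); y=ctrl.get_obs()['eef_rot'][2]; s=T[:3,:3].T@(np.array(p)-T[:3,3])*100
    print('shift cm',s.round(2),'turn',None if yaw is None else round(y-yaw,3),'at',T[:3,3].round(4),'yaw',round(y,4))
E
python3 - <<'E'
from h import *
a=shot('scene');b=shot('side')
def tri(pa,pb):
    o1,d1=ray(a,*pa);o2,d2=ray(b,*pb)
    t=np.linalg.lstsq(np.stack([d1,-d2],1),o2-o1,rcond=None)[0]; p,q=o1+d1*t[0],o2+d2*t[1]; return (p+q)/2,np.linalg.norm(p-q)
# crops: centres of handles
C=lambda x,y,X,Y:(x/4+X-.4,y/4+Y-.4)
for n,pa,pb in (('blue',C(184,160,355,145),C(85,345-280,290,225)),('yel',C(202,103,355,145),C(182,380-280,290,225)),('blk',C(215,50,355,145),C(284,415-280,290,225)),('bush',C(547-380,70,250,165),C(543-380,339-280,300,155)),('sleeve',C(556-380,117,250,165),C(541-380,384-280,300,155))):
    p,e=tri(pa,pb); print(n,p.round(4),e.round(4))
P=np.vstack([cloud(c)[(cloud(c)[...,2]>.142)&(cloud(c)[...,2]<.156)&(cloud(c)[...,1]>.15)&(cloud(c)[...,0]>.35)&(cloud(c)[...,0]<.7)] for c in(a,b)])
print(cv2.minAreaRect(P[:,:2].astype(np.float32)*1000))
plan([.518,.243,.33],1.28)
E
```

```text
blue [0.5942 0.2178 0.1787] 0.0018
yel [0.5181 0.2412 0.1792] 0.0022
blk [0.4405 0.2622 0.1788] 0.0015
bush [ 0.5476 -0.1494  0.1452] 0.0047
sleeve [ 0.548  -0.1458  0.0925] 0.0068
((413.50787353515625, 606.8104248046875), (246.3346710205078, 943.0742797851562), 16.18170166015625)
shift cm [-16.99 -10.56 -42.77] turn 0.003 at [0.1561 0.5273 0.2243] yaw 1.283
```

jog_arm:
  targets:
    - [9.4,[0,-5,0],0]
    - [9.4,[0,-10.6,0],0]
    - [9.4,[-17.2,-10.6,-42.8],0]
    - [9.4,[-17.2,-10.6,-42.8],0]
    - [9.4,[-17.2,-10.6,-42.8],0]
    - [9.4,[-17.2,-10.6,-42.8],0]
    - [9.4,[-17.2,-10.6,-42.8],0]
    - [9.4,[-17.2,-10.6,-42.8],0]
    - [9.4,[-17.2,-10.6,-42.8],0]
    - [9.4,[-17.2,-10.6,-42.8],0]

```text
time_s: 1.35
ee_pos: [0.471, 0.2774, 0.3298]
eef_rot: [-1.571, -0.0, 1.283]
force: [0.4, 0.2, -0.1]
grip_width: 0.0936
```

```bash
python3 - <<'E'
from h import *
plan([.518,.241,.33],1.29); print(ctrl.get_obs()['time_s'])
E
```

```text
shift cm [-2.15 -0.02 -5.54] turn -0.007 at [0.471  0.2774 0.3298] yaw 1.2829
1.35
```

jog_arm:
  targets:
    - [9.4,[-2.1,0,-5.0],0]
    - [9.4,[-2.15,0,-5.54],-0.007]
    - [9.4,[-2.15,0,-5.54],-0.007]
    - [9.4,[-2.15,0,-5.54],-0.007]
    - [9.4,[-2.15,0,-5.54],-0.007]

```text
time_s: 1.85
ee_pos: [0.5157, 0.2438, 0.3299]
eef_rot: [-1.571, -0.0, 1.292]
force: [0.2, -0.0, 0.7]
grip_width: 0.0939
```

```bash
python3 - <<'E'
from h import *
plan([.518,.241,.33],1.29)
c=shot('wrist','w1.png')
for z in (.177,.204,.212): print(z,proj(c,np.array([.518,.2412,z])))
E
```

```text
shift cm [-0.21 -0.01 -0.3 ] turn 0.002 at [0.5157 0.2438 0.3299] yaw 1.2917
0.177 (np.float64(318.8382891877823), np.float64(189.4351325663245))
0.204 (np.float64(318.6541355604903), np.float64(195.9223102155374))
0.212 (np.float64(318.5931219565931), np.float64(198.0720224726453))
```

View pics/w1.png

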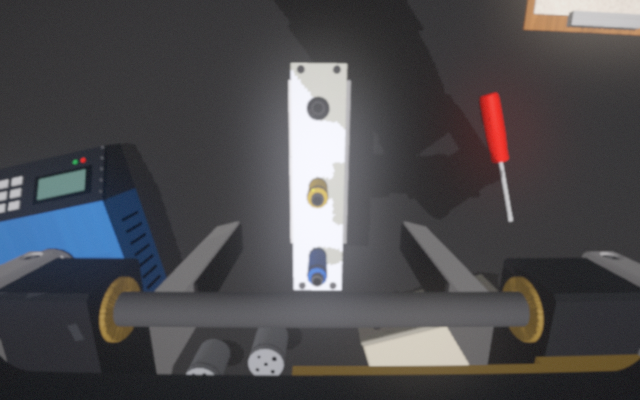

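Wrist view: yellow connector top at (317.5,198), predicted (318.6,198), agreement about 1 mm; neighbours (318,108) and (317,270) are clear of the jaws.

jog_arm:
  targets:
    - [9.4,[-0.2,0,-0.3],0]
    - [9.4,[-0.2,5,-0.3],0]
    - [9.4,[-0.2,10,-0.3],0]
    - [9.4,[-0.2,13,-0.3],0]
    - [9.4,[-0.2,14.5,-0.3],0]
    - [9.4,[-0.2,15,-0.3],0]
    - [9.4,[-0.2,15,-0.3],0]
    - [9.4,[-0.2,15,-0.3],0]
    - [9.4,[-0.2,15,-0.3],0]
  grip_force: 15

```text
time_s: 2.8
ee_pos: [0.5193, 0.2401, 0.1808]
eef_rot: [-1.572, -0.001, 1.29]
force: [0.6, 0.6, -0.6]
grip_width: 0.0937
```

```bash
python3 - <<'E'
from h import *
plan([.518,.2412,.18],1.292)
c=shot('wrist','w2.png');print(proj(c,np.array([.518,.2412,.212])),proj(c,np.array([.518,.2412,.177])))
E
```

```text
shift cm [0.06 0.08 0.16] turn -0.002 at [0.5193 0.2401 0.1808] yaw 1.2901
(np.float64(322.0044765612073), np.float64(271.6995486584813)) (np.float64(321.74056581250045), np.float64(241.57588696737))
```

View pics/w2.png

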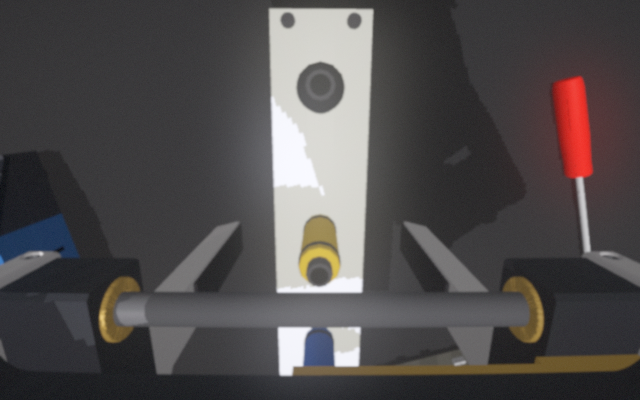

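Connector top at (319.5,272) and the jaw centre line near column 322, so the probe is about 1 mm to the left of centre. I'll correct that and close.

jog_arm:
  targets:
    - [9.4,[-0.07,0,0.16],0]
    - [5,[-0.07,0,0.16],0]
    - [1.5,[-0.07,0,0.16],0]
    - [1.5,[-0.07,0,0.16],0]
    - [1.5,[-0.07,0,0.16],0]
    - [1.5,[-0.07,0,0.16],0]
    - [1.5,[-0.07,0,0.16],0]
    - [1.5,[-0.07,0,0.16],0]
    - [1.5,[-0.07,0,0.16],0]
    - [1.5,[-0.07,0,0.16],0]
  grip_force: 20

```text
time_s: 3.85
ee_pos: [0.5173, 0.2397, 0.1797]
eef_rot: [-1.571, 0.0, 1.29]
force: [0.1, 0.6, 0.1]
grip_width: 0.0252
```

jog_arm:
  targets:
    - [0.5,[0,0,0],0]
    - [0.5,[0,0,0],0]
    - [0.5,[0,0,0],0]
    - [0.5,[0,0,0],0]
    - [0.5,[0,0,0],0]

```text
time_s: 4.35
ee_pos: [0.5172, 0.2397, 0.1797]
eef_rot: [-1.571, -0.0, 1.29]
force: [0.1, -0.3, -0.5]
grip_width: 0.0197
```

jog_arm:
  targets:
    - [0.5,[0,-1,0],0]
    - [0.5,[0,-3,0],0]
    - [0.5,[0,-6,0],0]
    - [0.5,[0,-9,0],0]
    - [0.5,[0,-12,0],0]
    - [0.5,[0,-15,0],0]
    - [0.5,[0,-18,0],0]
    - [0.5,[0,-18,0],0]
    - [0.5,[0,-18,0],0]

```text
time_s: 5.25
ee_pos: [0.5172, 0.2397, 0.3599]
eef_rot: [-1.571, -0.0, 1.29]
force: [-0.1, -0.1, -1.7]
grip_width: 0.0193
```

```bash
python3 - <<'E'
from h import *
T=T_tool(); print(T.round(4).tolist(),ctrl.get_obs()['grip_width'],ctrl.get_obs()['force'])
ims=[]
for n in('scene','side'):
    c=shot(n); p=T[:3,3]; u,v=proj(c,p-[0,0,.09]); x,y=int(u)-40,int(v)-50
    print(n,x,y,'tcp',np.round(proj(c,p),2),'tip exp',np.round(proj(c,p-[0,0,.1647]),2))
    ims.append(cv2.resize(c['img'][y:y+100,x:x+80,::-1],None,fx=5,fy=5,interpolation=cv2.INTER_CUBIC))
cv2.imwrite('pics/lift.png',np.hstack(ims))
E
```

```text
[[0.2771, 0.0006, -0.9608, 0.5172], [0.9608, 0.0002, 0.2771, 0.2397], [0.0003, -1.0, -0.0005, 0.3599], [0.0, 0.0, 0.0, 1.0]] 0.019346411083753595 [-0.10222945 -0.06788025 -1.67388928]
scene 367 97 tcp [411.87 123.64] tip exp [404.99 166.18]
side 296 179 tcp [336.84 207.2 ] tip exp [335.39 246.08]
```

View pics/lift.png

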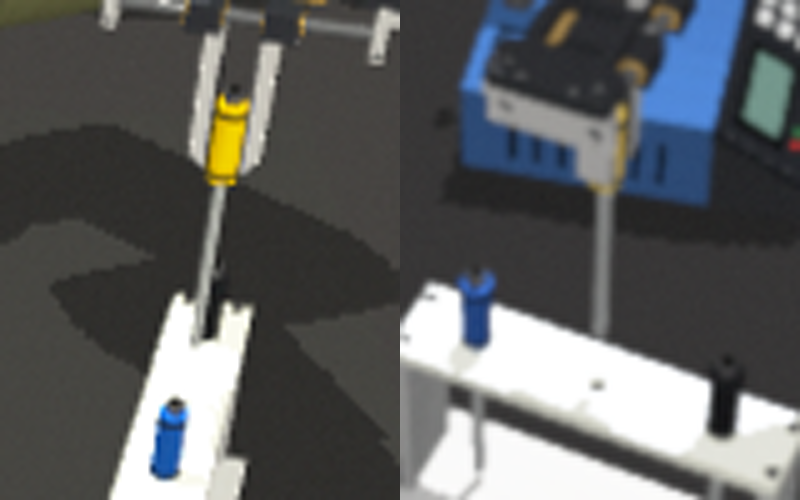

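The probe hangs upright: tip at scene (406.4,165.6) against (405.0,166.2) expected, and side (335.6,245.8) against (335.4,246.1). Now carrying it over the calibrator.

jog_arm:
  targets:
    - [0.5,[-2,0,-0.75],0]
    - [0.5,[-6,0,-2.25],0]
    - [0.5,[-10.5,0,-4],0]
    - [0.5,[-15,0,-5.65],0]
    - [0.5,[-19.5,0,-7.35],0]
    - [0.5,[-24,0,-9],0]
    - [0.5,[-28.5,0,-10.7],0]
    - [0.5,[-32.5,0,-12.2],0]
    - [0.5,[-35.4,0,-13.3],0]
    - [0.5,[-36.4,0,-13.7],0]

```text
time_s: 6.35
ee_pos: [0.5476, -0.1506, 0.3581]
eef_rot: [-1.568, 0.0, 1.287]
force: [0.1, 1.4, -0.6]
grip_width: 0.0192
```

jog_arm:
  targets:
    - [0.5,[0,0,0],0]
    - [0.5,[0,0,0],0]
    - [0.5,[0,0,0],0]
    - [0.5,[0,0,0],0]

```text
time_s: 6.75
ee_pos: [0.5481, -0.1469, 0.3598]
eef_rot: [-1.571, -0.0, 1.291]
force: [-0.8, 0.0, -0.7]
grip_width: 0.0197
```

```bash
python3 - <<'E'
from h import *
plan([.548,-.148,.36],1.29)
c=shot('wrist'); T=T_tool(); p=T[:3,3]
for n,q in (('tcp',p),('shoulder',p-[0,0,.03]),('tip',p-[0,0,.165]),('bush',np.array([.548,-.148,.148])),('sleeve',np.array([.548,-.148,.093]))): print(n,np.round(proj(c,q),1))
cv2.imwrite('pics/w3.png',cv2.resize(c['img'][100:300,220:420,::-1],None,fx=3,fy=3,interpolation=cv2.INTER_CUBIC))
print(ctrl.get_obs()['force'])
E
```

```text
shift cm [-0.11 -0.02 -0.02] turn 0.001 at [ 0.5481 -0.1469  0.3598] yaw 1.2915
tcp [320.2 247.1]
shoulder [320.3 228.2]
tip [320.6 184.1]
bush [319.9 176.1]
sleeve [320.  168.7]
[-0.57225098  0.39972379 -0.98107489]
```

View pics/w3.png

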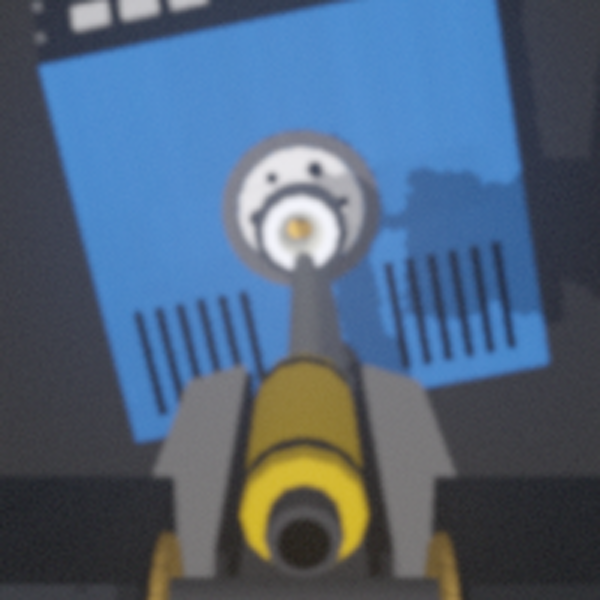

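Bush centre at about (319.3,176.3), predicted (319.9,176.1); tip at about (321,185). The tip needs about 2 mm in −x tool. I'll lower to just above the bush and look again.

jog_arm:
  targets:
    - [0.5,[-0.2,1,0.05],0]
    - [0.5,[-0.2,2.5,0.05],0]
    - [0.5,[-0.2,3.6,0.05],0]
    - [0.5,[-0.2,4,0.05],0]
    - [0.5,[-0.2,4,0.05],0]
    - [0.5,[-0.2,4,0.05],0]

```text
time_s: 7.4
ee_pos: [0.5471, -0.1498, 0.3201]
eef_rot: [-1.571, 0.0, 1.29]
force: [0.6, -1.3, -0.6]
grip_width: 0.0195
```

```bash
python3 - <<'E'
from h import *
plan([.548,-.148,.32],1.29)
T=T_tool(); p=T[:3,3]; ims=[]
for n,w,k in (('wrist',60,5),('side',30,10),('scene',30,10)):
    c=shot(n)
    for m,q in (('tip',p-[0,0,.165]),('bush',np.array([.548,-.148,.148]))): print(n,m,np.round(proj(c,q),1))
    u,v=proj(c,np.array([.548,-.148,.155])); x,y=int(u)-w//2,int(v)-w//2; print(n,'crop',x,y,k)
    i=cv2.resize(c['img'][y:y+w,x:x+w,::-1],(300,300),interpolation=cv2.INTER_CUBIC); ims.append(i[:300,:266] if 0 else i)
cv2.imwrite('pics/w4.png',np.vstack([np.hstack(ims[:2]),np.hstack([ims[2],ims[2]*0])]))
print(ctrl.get_obs()['force'])
E
```

```text
shift cm [ 0.2   0.01 -0.04] turn -0.0 at [ 0.5471 -0.1498  0.3201] yaw 1.29
wrist tip [320.8 184. ]
wrist bush [322.7 183. ]
wrist crop 292 154 5
side tip [340.2 167.8]
side bush [339.9 169.6]
side crop 324 153 10
scene tip [290.6 179.3]
scene bush [291.3 181. ]
scene crop 276 164 10
[ 0.41719309 -0.3514578  -0.63285943]
```

View pics/w4.png

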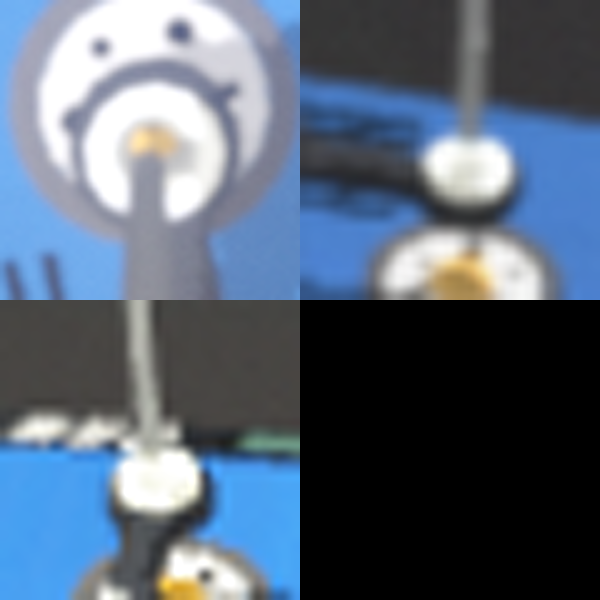

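Wrist: bush centre (322.2,183.8), tip end about (321.8,184.8), aligned within about 0.5 mm. Side agrees (340.9 against 340.7); scene hints the tip is 1–2 mm short in +y. I'll descend, watching the force.

jog_arm:
  targets:
    - [0.5,[0.05,0.4,0],0]
    - [0.5,[0.05,0.8,0],0]
    - [0.5,[0.05,1.2,0],0]
    - [0.5,[0.05,1.6,0],0]
    - [0.5,[0.05,1.6,0],0]

```text
time_s: 8.05
ee_pos: [0.547, -0.1493, 0.3029]
eef_rot: [-1.57, -0.0, 1.29]
force: [-0.2, -0.7, -0.6]
grip_width: 0.0196
```

jog_arm:
  targets:
    - [0.5,[0,0.5,0],0]
    - [0.5,[0,1,0],0]
    - [0.5,[0,1.5,0],0]
    - [0.5,[0,2,0],0]
    - [0.5,[0,2.5,0],0]
    - [0.5,[0,3,0],0]
    - [0.5,[0,3.5,0],0]
    - [0.5,[0,3.5,0],0]
    - [0.5,[0,3.5,0],0]

```text
time_s: 8.95
ee_pos: [0.5471, -0.1493, 0.2687]
eef_rot: [-1.571, 0.0, 1.29]
force: [0.3, -0.4, -0.4]
grip_width: 0.0197
```

```bash
python3 - <<'E'
from h import *
o=ctrl.get_obs(); print(o['ee_pos'],o['eef_rot'],o['force'],o['moment'],o['grip_width'])
T=T_tool(); p=T[:3,3]; ims=[]
for n,w in (('side',40),('scene',40)):
    c=shot(n); 
    u,v=proj(c,np.array([.548,-.148,.12])); x,y=int(u)-w//2,int(v)-w//2; print(n,'crop',x,y)
    for z in (.148,.093): print(n,z,np.round(proj(c,np.array([.547,-.1493,z])),1))
    ims.append(cv2.resize(c['img'][y:y+w,x:x+w,::-1],(400,400),interpolation=cv2.INTER_CUBIC))
cv2.imwrite('pics/w5.png',np.hstack(ims))
E
```

```text
[ 0.54714112 -0.149334    0.26870569] [-1.57084798e+00  1.94552560e-05  1.28999974e+00] [ 0.2548273  -0.35440463 -0.41449577] [-0.00970072  0.00049655 -0.02607286] 0.01966411789791706
side crop 319 155
side 0.148 [340.2 169.4]
side 0.093 [339.7 180.7]
scene crop 271 167
scene 0.148 [290.9 180.8]
scene 0.093 [292.1 192.8]
```

View pics/w5.png

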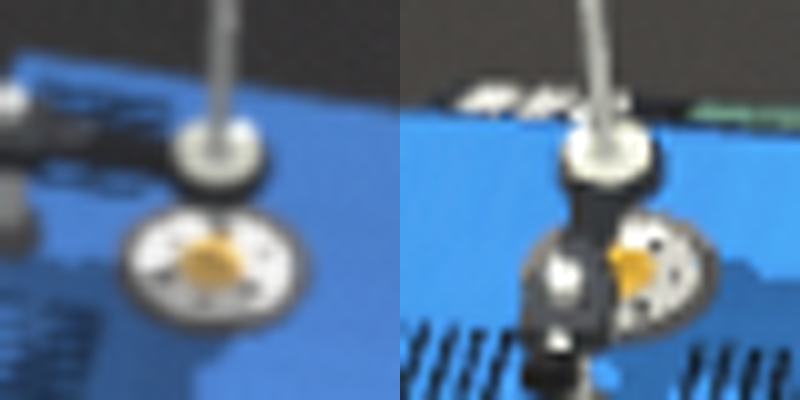

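Side and scene both show the stem in the white bush, entering near its centre, with no side load. Continuing to the sleeve.

jog_arm:
  targets:
    - [0.5,[0,0.4,0],0]
    - [0.5,[0,0.8,0],0]
    - [0.5,[0,1.2,0],0]
    - [0.5,[0,1.6,0],0]
    - [0.5,[0,2,0],0]
    - [0.5,[0,2,0],0]

```text
time_s: 9.65
ee_pos: [0.5469, -0.1492, 0.2479]
eef_rot: [-1.57, -0.0, 1.29]
force: [-0.7, -0.4, -1.5]
grip_width: 0.0198
```

jog_arm:
  targets:
    - [0.5,[0,0.4,0],0]
    - [0.5,[0,0.8,0],0]
    - [0.5,[0,1.2,0],0]
    - [0.5,[0,1.6,0],0]
    - [0.5,[0,2,0],0]
    - [0.5,[0,2.4,0],0]
    - [0.5,[0,2.8,0],0]
    - [0.5,[0,2.8,0],0]
    - [0.5,[0,2.8,0],0]

```text
time_s: 10.55
ee_pos: [0.5471, -0.1493, 0.2207]
eef_rot: [-1.571, 0.0, 1.29]
force: [-0.4, -0.1, -0.7]
grip_width: 0.0194
```

jog_arm:
  targets:
    - [0.5,[0,0.3,0],0]
    - [0.5,[0,0.6,0],0]
    - [0.5,[0,0.9,0],0]
    - [0.5,[0,1.1,0],0]
    - [0.5,[0,1.1,0],0]
    - [0.5,[0,1.1,0],0]

```text
time_s: 11.15
ee_pos: [0.5471, -0.1493, 0.2097]
eef_rot: [-1.571, 0.0, 1.29]
force: [1.6, 0.1, -0.6]
grip_width: 0.0196
```

jog_arm:
  targets:
    - [0.5,[0,0.05,0],0]
    - [0.5,[0,0.1,0],0]
    - [0.5,[0,0.15,0],0]
    - [0.5,[0,0.15,0],0]
    - [0.5,[0,0.15,0],0]

```text
time_s: 11.65
ee_pos: [0.5471, -0.1493, 0.2082]
eef_rot: [-1.571, 0.0, 1.29]
force: [0.2, -0.8, -1.6]
grip_width: 0.0195
```

jog_arm:
  targets:
    - [0.5,[0,0.05,0],0]
    - [0.5,[0,0.1,0],0]
    - [0.5,[0,0.15,0],0]
    - [0.5,[0,0.15,0],0]

```text
time_s: 12.05
ee_pos: [0.5471, -0.1493, 0.2066]
eef_rot: [-1.571, 0.0, 1.29]
force: [0.5, 0.3, -1.0]
grip_width: 0.0196
```

jog_arm:
  targets:
    - [0.5,[0,0.05,0],0]
    - [0.5,[0,0.1,0],0]
    - [0.5,[0,0.1,0],0]

```text
time_s: 12.35
ee_pos: [0.5471, -0.1493, 0.2056]
eef_rot: [-1.571, 0.0, 1.29]
force: [-1.2, -1.0, -1.1]
grip_width: 0.0197
```

jog_arm:
  targets:
    - [0.5,[0,0.05,0],0]
    - [0.5,[0,0.1,0],0]
    - [0.5,[0,0.15,0],0]
    - [0.5,[0,0.15,0],0]

```text
time_s: 12.75
ee_pos: [0.5471, -0.1493, 0.2041]
eef_rot: [-1.571, -0.0, 1.29]
force: [-0.1, 0.3, -0.5]
grip_width: 0.0196
```

jog_arm:
  targets:
    - [0.5,[0,0.05,0],0]
    - [0.5,[0,0.1,0],0]
    - [0.5,[0,0.15,0],0]
    - [0.5,[0,0.15,0],0]

```text
time_s: 13.15
ee_pos: [0.5471, -0.1493, 0.2026]
eef_rot: [-1.571, -0.0, 1.29]
force: [0.5, 0.5, 0.0]
grip_width: 0.0199
```

jog_arm:
  targets:
    - [0.5,[0,0.05,0],0]
    - [0.5,[0,0.1,0],0]
    - [0.5,[0,0.15,0],0]
    - [0.5,[0,0.15,0],0]

```text
time_s: 13.55
ee_pos: [0.5471, -0.1493, 0.2011]
eef_rot: [-1.571, 0.0, 1.29]
force: [0.1, -1.1, -0.4]
grip_width: 0.0198
```

jog_arm:
  targets:
    - [0.5,[0,0.05,0],0]
    - [0.5,[0,0.1,0],0]
    - [0.5,[0,0.15,0],0]
    - [0.5,[0,0.15,0],0]

```text
time_s: 13.95
ee_pos: [0.5474, -0.1494, 0.2005]
eef_rot: [-1.572, 0.0, 1.29]
force: [-0.5, -0.5, 6.9]
grip_width: 0.02
```

jog_arm:
  targets:
    - [0.5,[0,-0.03,0],0]
    - [0.5,[0,-0.03,0],0]
    - [0.5,[0,-0.03,0],0]
    - [0.5,[0,-0.03,0],0]

```text
time_s: 14.35
ee_pos: [0.5473, -0.1494, 0.2005]
eef_rot: [-1.572, 0.0, 1.29]
force: [-0.5, 0.6, 5.7]
grip_width: 0.0198
```

```bash
python3 - <<'E'
from h import *
F=[]
ims=[]
for n in('wrist','side','scene'):
    c=shot(n); o=ctrl.get_obs(); F.append(np.r_[o['force'],o['moment'],o['ee_pos'],o['grip_width']])
    u,v=proj(c,o['ee_pos']-np.array([0,0,.03])); w=130 if n=='wrist' else 60; x,y=int(u)-w//2,int(v)-w//2
    y=min(y,400-w); print(n,x,y)
    ims.append(cv2.resize(c['img'][y:y+w,x:x+w,::-1],(266,266),interpolation=cv2.INTER_CUBIC))
cv2.imwrite('pics/w6.png',np.hstack(ims)); print(np.round(F,4)); print(o['eef_rot'],o['time_s'])
E
```

```text
wrist 255 163
side 310 134
scene 260 145
[[-0.6202  0.873   6.0045  0.0277  0.1859 -0.0265  0.5473 -0.1494  0.2005
   0.0194]
 [-0.532   0.3753  6.3045  0.0741  0.1619  0.0227  0.5473 -0.1494  0.2005
   0.0196]
 [-1.3307  0.6014  5.6539  0.1407  0.2005  0.0322  0.5473 -0.1494  0.2005
   0.0197]]
[-1.57177466e+00  6.60817417e-05  1.29003962e+00] 14.5
```

View pics/w6.png

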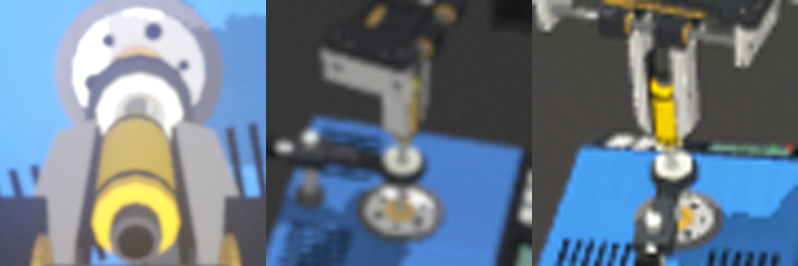

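```bash
python3 -c "
from station import ctrl
print(ctrl.hand_in()); o=ctrl.get_obs(); print(o['force'],o['ee_pos'],o['grip_width'])"
```

```text
the job is handed in; nothing more can be done
None
the job is handed in; nothing more can be done
```

I took the yellow probe from the middle hole of the rack and lowered it through the guide bush and the brass sleeve until its tip seated on the spacer. I handed in at about 14.5 s of the 53 s, with the probe still gripped at 20 N.

- **Seating:** the upward force jumped to about 7 N at TCP height 0.2005 m, after free travel with no side load. That puts the tip at about 35.5 mm above the bench, about 57.5 mm below the sleeve mouth and within the stated 51–71 mm. I then eased off 0.3 mm, and the upward force held steady at 5.7–6.3 N. Side forces were about 1 N or less and the probe stayed upright.
- **Last pictures:** they show the handle in the jaws and the stem entering the white bush. The tip in the well can't be seen, so the seating is judged by force and depth only.
- **Disagreement:** before insertion, the scene camera suggested the tip was 1–2 mm short in y, while the wrist and side cameras showed it centred. The probe went in without contact, so I made only a 0.5 mm correction.
- **Not checked:** I did not take a last picture of the rack, but a picture after the lift showed the other two probes still standing. Nothing else on the bench was touched as far as the forces and pictures showed.

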